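Set up the breakfast sign and turn it to its mug side

TASK

Set up the swivel sign on the breakfast counter: first swing the folded steadying leg at the front of its foot fully out, until it meets its end stop. Then spin the sign tile half a turn in its frame, so that the side with the mug, not the sun, squarely faces the front of the stand, towards the robot. Leave the things standing around it where they are.

Things in the scene. Friction and masses are not known exactly. Their poses are not given: they have to be found in the camera images.
- stand: Wooden stand of the sign, fixed to the counter. Origin: centre of the underside of its foot board, on the tile's vertical turning axis; -x is its front (towards the robot, give or take its yaw), y runs along its width, z up. Foot board 80 (x) x 260 (y) x 24 mm high. Two posts, 18 mm square, at x = 0, y = +-111 mm carry the top board; 37 mm are free between a post and the tile's edge.
- tile (a joint): Turn of the sign tile about its vertical pin, rad, anticlockwise from above positive (+y edge to the front). 0 = square, sun side (dark disc with rays) to the front; it turns either way to a stop at +pi and at -pi, both meaning mug side squarely to the front. Stiff: stays where left, about 1 N at its edge turns it. Starts from -0.35 to 0.35.
- mug_face (a point): Centre of the tile's mug side (dark mug with a handle), 110 mm above the counter; looks to the stand's back at the start. Tile: light wood plate 130 mm wide, 120 mm tall (50 to 170 mm above the counter), 10 mm thick, the pin running up its middle through the stand's origin. Touch it near its top edge, so that the gripper's body stays above it as it turns.
- leg (a joint): Swing of the steadying leg about its vertical hinge, rad. 0 = folded along the front of the foot board, pointing to the stand's +y; it swings towards the front (anticlockwise from above) and meets its end stop at pi/2, pointing straight out to the front. Stiff hinge: it stays where it is left and takes about 1.1 N at the peg. Starts anywhere from 0 to 0.4.
- leg_hinge (a point): The leg's hinge axis, at the right-hand front of the foot board (stand x = -62, y = -115 mm), 10 mm above the counter. The leg is a wooden bar 18 mm wide, its top 16 mm above the counter, running 120 mm from the hinge.
- leg_peg (a point): On the axis of the round upright peg at the free end of the leg, 110 mm from the hinge, 55 mm above the counter. Peg 20 mm in diameter, from 16 to 78 mm above the counter: pinch it, or push it.
- canister: Closed glass canister with a wooden lid, 100 mm across, 150 mm tall; origin under its centre. Bystander.
- coaster: Round slate coaster, 100 mm across, 8 mm thick; origin under its centre. Bystander.
- shot_cup: Stainless steel shot cup, 52 mm across the rim, 60 mm tall; origin under its centre. Bystander.
- spoon: Bamboo spoon, 190 mm long, lying flat. Bystander.
- mint_cup: Mint plastic cup, 76 mm across the rim, 85 mm tall; origin under its centre. Bystander.
- bowl: White bowl, 130 mm across, 55 mm tall; origin under its centre. Bystander.
- top_board (a point): Centre of the underside of the stand's top board, 330 mm above the counter. The board is 40 mm deep (x = +-20 mm), 260 mm wide and 15 mm thick; it covers the tile from above, so reach the tile from the front, below the board, with the tool tilted about 25 degrees.

How it is judged:
On the way, in this order (a step that is already met when the one before it is completed fails the run):
1. the steadying leg is swung out to its end stop (value of joint leg above 1.45 rad), for 0.2 s.
2. the tile is turned half a turn, mug side to the front ((value of joint tile above 2.9 rad or value of joint tile below -2.9 rad)), for 0.2 s.
At the end, for the whole second after the job is handed in: The leg is out against its stop (within 0.12 rad) and the tile shows its mug side to the front, square in the frame within 0.24 rad (14 degrees) (value of joint leg above 1.45 rad and (value of joint tile above 2.9 rad or value of joint tile below -2.9 rad)); the robot touches nothing.
It fails at once if a bystander is shifted by more than 40 mm (distance of any of canister, coaster, shot_cup, spoon, mint_cup, bowl from where it was at the start of the episode above 0.04 m).
It also fails if it takes over 64 s, if anything falls off the work surface, if the arm or the gripper's body presses on something with over 40 N, if the wrist force passes 120 N, or if a joint passes its speed limit or range.

ROBOT

A 6-joint arm with a two-finger parallel gripper is mounted at the origin on the work surface. World frame = base frame: x ahead of the robot, y to its left, z up, the work surface at z = 0. Lengths are in m, angles in rad, forces in N, time in s.
With the tool pointing down it reaches from about 0.325 to 0.775 m from the base axis. Payload 5.5 kg.
Tool frame: the origin (TCP) lies midway between the tips of the shut fingers; the grasp point (between the pads) lies 19 mm behind it (pinch_z is the distance from the TCP to the grasp point, in m); y points along the fingers, x is the direction in which the jaws open and shut, and the axes are right-handed (so a half turn about y gives the same grasp; the last joint's range is limited). The gripper opens to 88 mm and grips with 3 to 60 N. Pads are 20 mm wide; open, the fingers measure 115 mm over their backs; the gripper's body (75 mm by 178 mm) begins 61 mm behind the grasp point.
Start: joints at [1.27, 0.091, 1.231, -0, 1.82, -0.057], TCP at [0.145, 0.582, 0.189] pointing down, gripper open.
Joint ranges: [-2.87, 2.87], [-0.86, 2.18], [0.17, 2.46], [-1.51, 4.65], [0.06, 2.69], [-2.65, 2.65]. Speed limits (rad/s): [2.57, 2.57, 3.01, 3.14, 3.14, 3.14].

INTERFACE

Orientations are given as a unit quaternion [w, x, y, z].
In Python, from rig import * gives the robot as it stands. The module is installed in compiled form; this text tells all that it offers. Calls block until the motion is done:
- reach(position, orientation): joint-space move of the TCP to a pose.
- move_l(position, orientation=None, speed=0.15, force_limit=None): straight line of the TCP; orientation=None keeps the orientation; speed is the mean speed in m/s. With force_limit (N) it stops when the force on the tool has changed by that much, and returns True; else False.
- movej(angles): joint-space move.
- grip(opening): finger opening in m; the grip force is fixed at half the most; returns when the fingers have stopped.
- pause(seconds).
- ik(position, orientation): joint angles nearest the present ones, or None.
- get_obs(): the state.
- camera(name): name is "scene" or "side" or "wrist"; returns a dict with "img" (384x512x3 uint8, red, green, blue), "mtx" (3x3 intrinsics, pixels), "R" (3x3) and "t" (3): a world point X has camera coordinates R X + t; the wrist camera has in their place "tool_from_camera" (4x4, takes a point from camera to tool coordinates, whose origin is the TCP and whose axes are the tool frame's). Camera axes: x right, y down, z forward; pixel columns grow to the right and rows downward; lengths in m; the calibration is good to about 2 mm. A picture is of the moment at which its call begins: read the wrist's pose just before it. There is no depth.
A pose or a line that the arm cannot do raises Unreachable and nothing moves.
- close_job(): hands the job in, once; it reports no verdict.
The state is a dict: "time_s": time; "joint_pos": joint angles; "joint_vel": joint speeds; "effort": joint torques, N m; "tcp_pos": TCP position; "tcp_rot": TCP orientation; "force": force on the tool from outside, world axes, zero at the start; "ft_torque": the same for the moment, N m; "finger_gap": finger opening in m.
Only numpy, scipy, OpenCV 4.12 (cv2) and the standard library are available. Lean on these libraries where they do the work, as an engineer would, in place of code of your own. Each camera call takes 0.05 s, during which the arm holds its last target.

## Working session

There is one attempt and no reset: what is moved stays moved. The work goes in short steps, each a Python script; the robot and the scene stay as the last script left them, time stands still between calls to the robot, and variables do not carry over. Pictures are saved under pics/ and viewed, and the job is handed in when it is done.

```bash
mkdir -p pics; ls
python3 - <<'E'
from rig import *
import cv2
o=get_obs()
print({k:o[k] for k in ("time_s","tcp_pos","tcp_rot","force","finger_gap")})
for n in("scene","side"):
    c=camera(n); cv2.imwrite(f"pics/{n}0.png",cv2.cvtColor(c["img"],cv2.COLOR_RGB2BGR))
    print(n,c["mtx"].tolist(),c["R"].tolist(),c["t"].tolist())
c=camera("wrist"); cv2.imwrite("pics/wrist0.png",cv2.cvtColor(c["img"],cv2.COLOR_RGB2BGR)); print(c["tool_from_camera"])
E
```

```text
pics
{'time_s': 0.0, 'tcp_pos': array([0.14474087, 0.58190281, 0.18782194]), 'tcp_rot': array([-0.55669191,  0.55748724,  0.4349306 , -0.43604755]), 'force': array([-0.52733006,  0.35864872,  0.44162236]), 'finger_gap': 0.08765940807336048}
scene [[351.2134652272568, 0.0, 249.30187208508335], [0.0, 351.2134652272568, 189.48408035191676], [0.0, 0.0, 1.0]] [[0.21678254276181025, 0.9761409637095527, 0.012415640213441083], [0.7771524402162981, -0.16486620440977176, -0.6073328735622405], [-0.5907955770142301, 0.14130800972238286, -0.7943504469494064]] [-0.1415742667557315, -0.3370061984211268, 1.4633588061475264]
side [[370.4516592108703, 0.0, 255.1954493403233], [0.0, 370.4516592108703, 188.2007448618467], [0.0, 0.0, 1.0]] [[-0.959097124637099, -0.28269042418529944, 0.014792889737448375], [-0.2289593900556319, 0.7439499014587826, -0.6277867008983391], [0.16646411991237584, -0.605495390728454, -0.7782448384592054]] [0.5840208809826625, 0.2345532752822071, 1.070078972554774]
[[ 9.99999831e-01  4.86742841e-04  3.19191173e-04  5.84403416e-04]
 [-1.61766173e-04 -2.94369420e-01  9.55691696e-01 -1.96145857e-01]
 [ 5.59136212e-04 -9.55691586e-01 -2.94369292e-01  8.02783361e-02]
 [ 0.00000000e+00  0.00000000e+00  0.00000000e+00  1.00000000e+00]]
```

View pics/scene0.png

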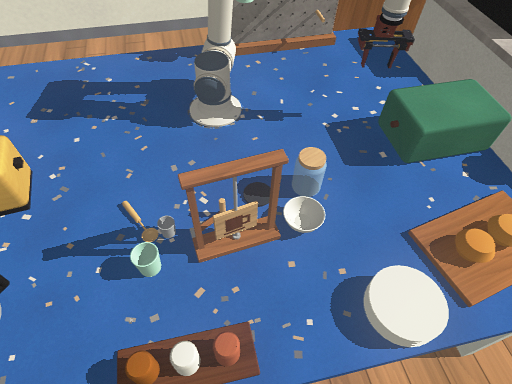

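View pics/side0.png

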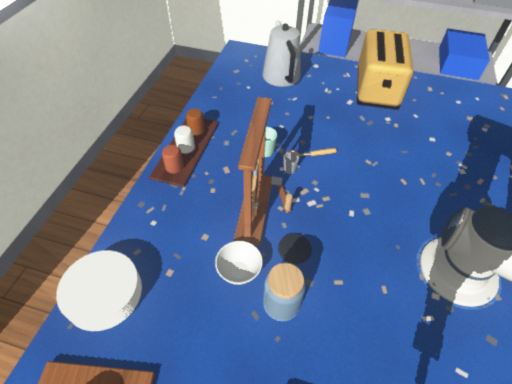

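View pics/wrist0.png

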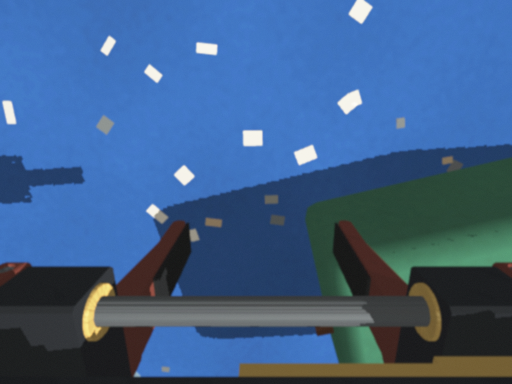

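Run:
```python
import cv2
a=cv2.imread("pics/scene0.png")[140:290,110:340]; cv2.imwrite("pics/sc_crop.png",cv2.resize(a,None,fx=3.4,fy=3.4,interpolation=cv2.INTER_CUBIC))
a=cv2.imread("pics/side0.png")[85:330,200:360]; cv2.imwrite("pics/si_crop.png",cv2.resize(a,None,fx=2.4,fy=2.4,interpolation=cv2.INTER_CUBIC))
```

```text
(no output)
```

View pics/sc_crop.png

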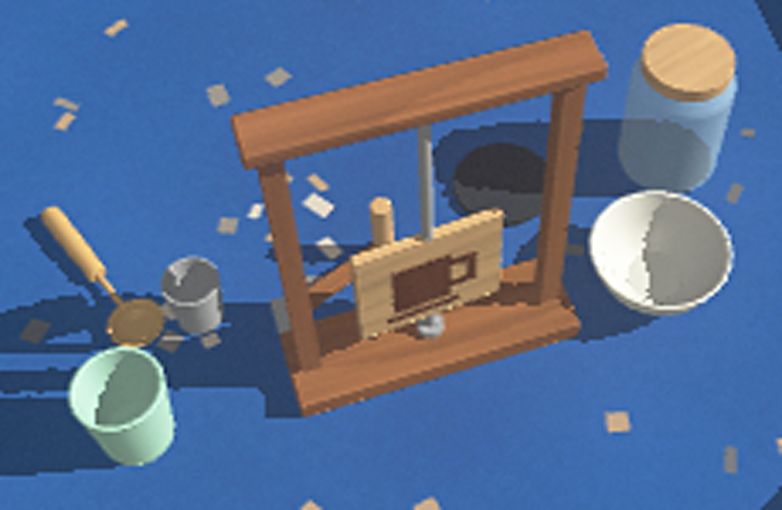

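View pics/si_crop.png

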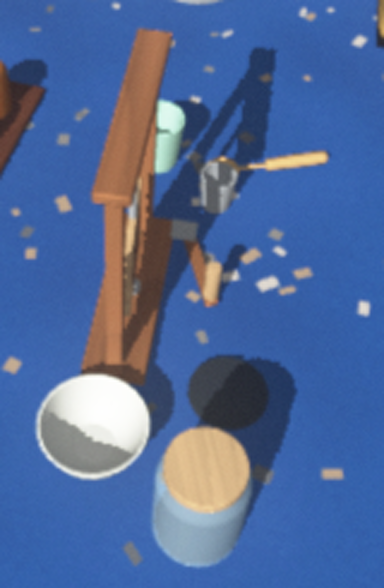

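```bash
cat > h.py <<'E'
import numpy as np, cv2
from scipy.spatial.transform import Rotation as Rn
def ray(c,uv,z):
    d=c["R"].T@np.linalg.solve(c["mtx"],np.array([uv[0],uv[1],1.0])); o=-c["R"].T@c["t"]
    return o+d*(z-o[2])/d[2]
def proj(c,X):
    p=c["mtx"]@(c["R"]@np.asarray(X,float)+c["t"]); return p[:2]/p[2]
def save(n,img): cv2.imwrite(f"pics/{n}.png",cv2.cvtColor(img,cv2.COLOR_RGB2BGR))
E
python3 - <<'E'
from rig import *
from h import *
np.set_printoptions(precision=4,suppress=True)
s=camera("scene"); d=camera("side")
S=lambda x,y:(x/3.4+110-.35,y/3.4+140-.35)
D=lambda x,y:(x/2.4+200-.3,y/2.4+85-.3)
P={}
for n,p in dict(fl=(236,118),fr=(588,32),br=(606,70),bl=(248,160)).items():
    P[n]=ray(s,S(*p),.345); print(n,P[n])
c=sum(P.values())/4; v=(P['fr']-P['fl']+P['br']-P['bl']); print("centre",c,"yaw",np.arctan2(-v[0],v[1]),np.linalg.norm(v)/2)
for n,p in dict(far_b=(140,30),far_f=(173,38),near_f=(127,201),near_b=(94,194)).items(): print(n,ray(d,D(*p),.345))
Q=[ray(d,D(*p),.345) for p in ((140,30),(173,38),(127,201),(94,194))]
c2=sum(Q)/4; w=Q[3]+Q[2]-Q[0]-Q[1]; print("side centre",c2,np.arctan2(-w[0],w[1]),np.linalg.norm(w)/2)
for n,p in dict(bl=(305,415),br=(580,337)).items(): print("foot",n,ray(s,S(*p),.0))
print("pegtop",ray(s,S(381,203),.078),ray(d,D(213,262),.078))
print("canister lid",ray(s,S(688,60),.15),ray(d,D(206,468),.15))
print("coaster",ray(s,S(500,185),.008),ray(d,D(229,392),.008))
print("bowl",ray(s,S(660,250),.055),ray(d,D(94,425),.055))
print("shot",ray(s,S(190,280),.06),ray(d,D(218,180),.06))
print("mint",ray(s,S(118,388),.085),ray(d,D(165,120),.085))
print("spoon",ray(s,S(48,213),.01),ray(s,S(137,322),.01))
print("tile top l,r",ray(s,S(357,258),.17),ray(s,S(500,210),.17))
E
```

```text
fl [ 0.6248 -0.1615  0.345 ]
fr [0.5967 0.0906 0.345 ]
br [0.6343 0.0929 0.345 ]
bl [ 0.662  -0.1574  0.345 ]
centre [ 0.6294 -0.0338  0.345 ] yaw 0.11070251380266213 0.2527522874573399
far_b [ 0.6519 -0.155   0.345 ]
far_f [ 0.6127 -0.1524  0.345 ]
near_f [0.5916 0.0976 0.345 ]
near_b [0.6241 0.0984 0.345 ]
side centre [ 0.6201 -0.0278  0.345 ] 0.09680021891392276 0.252880137438134
foot bl [ 0.676  -0.1569  0.    ]
foot br [0.6518 0.0988 0.    ]
pegtop [ 0.5213 -0.0591  0.078 ] [ 0.523  -0.0651  0.078 ]
canister lid [0.472  0.2393 0.15  ] [0.4633 0.2465 0.15  ]
coaster [0.4737 0.0654 0.008 ] [0.4644 0.0726 0.008 ]
bowl [0.6093 0.1814 0.055 ] [0.6013 0.187  0.055 ]
shot [ 0.5559 -0.2367  0.06  ] [ 0.5515 -0.2243  0.06  ]
mint [ 0.6634 -0.2978  0.085 ] [ 0.6489 -0.2943  0.085 ]
spoon [ 0.417  -0.3712  0.01  ] [ 0.5576 -0.2932  0.01  ]
tile top l,r [ 0.6363 -0.0934  0.17  ] [0.6146 0.0273 0.17  ]
```

```bash
cat >> h.py <<'E'
C=np.array([.625,-.031]); YAW=.104
def W(x,y,z):  # stand -> world
    c,s=np.cos(YAW),np.sin(YAW); return np.array([C[0]+c*x-s*y, C[1]+s*x+c*y, z])
def tool(az,tilt,flip=0):
    """approach: tilted by tilt from down towards heading az (world); jaw axis horizontal. flip=0: tool z up/forward"""
    a=np.array([np.sin(tilt)*np.cos(az),np.sin(tilt)*np.sin(az),-np.cos(tilt)])
    z=np.array([np.cos(tilt)*np.cos(az),np.cos(tilt)*np.sin(az),np.sin(tilt)])
    if flip: z=-z
    M=np.column_stack([np.cross(a,z),a,z]); q=Rn.from_matrix(M).as_quat(); return q[[3,0,1,2]]
E
python3 - <<'E'
from rig import *
from h import *
np.set_printoptions(precision=3,suppress=True)
o=get_obs(); q=o["tcp_rot"]; print(Rn.from_quat(q[[1,2,3,0]]).as_matrix())
for f in(0,1):
  print(f,"look",ik(W(-.2,0,.3),tool(YAW,.8,f)))
  print("st1",ik(W(-.03,-.034,.155),tool(YAW,.75,f)), "st2",ik(W(-.003,.056,.155),tool(YAW,.7,f)))
  for th in(.4,1.0,1.57): 
    p=W(-.062-.11*np.sin(th),-.115+.11*np.cos(th),.045); print("leg",th,ik(p,tool(YAW+th,0,f)),ik(p,tool(YAW+th,.3,f)))
E
```

```text
[[ 0.241 -0.    -0.97 ]
 [ 0.97  -0.001  0.241]
 [-0.001 -1.     0.   ]]
0 look None
st1 [-0.37  -0.618  2.062  0.37   1.036  1.017] st2 [-0.095 -0.557  2.001  0.151  1.013  1.337]
leg 0.4 [-0.171 -0.091  1.668 -0.     1.565  0.896] [-0.333 -0.335  1.908  0.226  1.369  0.711]
leg 1.0 [-0.281 -0.195  1.762 -0.     1.575  0.186] [-0.517 -0.231  1.824  0.3    1.565 -0.055]
leg 1.57 [-0.406 -0.179  1.748 -0.     1.573 -0.509] [-0.585 -0.01   1.621  0.233  1.721 -0.676]
1 look None
st1 [-0.37  -0.618  2.062  0.37   1.036 -2.125] st2 [-0.095 -0.557  2.001  0.151  1.013 -1.804]
leg 0.4 [-0.171 -0.091  1.668 -0.     1.565 -2.245] [-0.333 -0.335  1.908  0.226  1.369 -2.431]
leg 1.0 None None
leg 1.57 [-0.406 -0.179  1.748 -0.     1.573  2.633] [-0.585 -0.01   1.621  0.233  1.721  2.466]
```

Run:
```python
from rig import *
from h import *
np.set_printoptions(precision=3,suppress=True)
for x in(-.12,-.16,-.2,-.24):
  for z in(.2,.25,.3):
    for t in(.3,.45,.6): 
      j=ik(W(x,-.03,z),tool(YAW,t)); 
      if j is not None: print(x,z,t,j)
```

```text
-0.12 0.2 0.3 [-0.295 -0.44   1.712  0.115  1.591  1.19 ]
-0.12 0.2 0.45 [-0.354 -0.593  1.853  0.194  1.475  1.134]
-0.12 0.2 0.6 [-0.425 -0.748  1.995  0.295  1.37   1.06 ]
-0.12 0.25 0.3 [-0.295 -0.416  1.606  0.116  1.674  1.199]
-0.12 0.25 0.45 [-0.354 -0.567  1.746  0.194  1.554  1.15 ]
-0.12 0.25 0.6 [-0.425 -0.718  1.889  0.292  1.443  1.083]
-0.12 0.3 0.3 [-0.295 -0.383  1.49   0.117  1.756  1.209]
-0.12 0.3 0.45 [-0.354 -0.531  1.632  0.194  1.631  1.165]
-0.12 0.3 0.6 [-0.425 -0.679  1.775  0.29   1.514  1.104]
-0.16 0.2 0.3 [-0.338 -0.547  1.786  0.127  1.63   1.154]
-0.16 0.2 0.45 [-0.41  -0.705  1.919  0.216  1.53   1.091]
-0.16 0.25 0.3 [-0.338 -0.519  1.677  0.128  1.71   1.164]
-0.16 0.25 0.45 [-0.41  -0.672  1.81   0.216  1.604  1.108]
-0.16 0.25 0.6 [-0.5   -0.827  1.946  0.327  1.513  1.034]
-0.16 0.3 0.3 [-0.338 -0.481  1.56   0.13   1.788  1.174]
-0.16 0.3 0.45 [-0.41  -0.63   1.693  0.217  1.677  1.124]
-0.16 0.3 0.6 [-0.5   -0.78   1.829  0.326  1.578  1.056]
-0.2 0.2 0.3 [-0.39  -0.655  1.853  0.141  1.677  1.111]
-0.2 0.2 0.45 [-0.48  -0.817  1.98   0.242  1.595  1.04 ]
-0.2 0.25 0.3 [-0.39  -0.621  1.742  0.143  1.753  1.122]
-0.2 0.25 0.45 [-0.48  -0.776  1.867  0.243  1.664  1.057]
-0.2 0.3 0.3 [-0.39  -0.577  1.622  0.145  1.828  1.133]
-0.2 0.3 0.45 [-0.48  -0.726  1.747  0.246  1.733  1.074]
-0.24 0.2 0.3 [-0.455 -0.764  1.914  0.159  1.733  1.058]
-0.24 0.25 0.3 [-0.455 -0.722  1.8    0.162  1.805  1.07 ]
-0.24 0.3 0.3 [-0.455 -0.672  1.678  0.165  1.875  1.082]
-0.24 0.3 0.45 [-0.57  -0.82   1.795  0.282  1.798  1.012]
```

Run:
```python
from rig import *
from h import *
np.set_printoptions(precision=4,suppress=True)
o=get_obs(); p=o["tcp_pos"].copy(); p[2]+=.1
move_l(p,speed=.25)
reach(W(-.16,-.03,.25),tool(YAW,.6))
grip(0.0)
o=get_obs(); c=camera("wrist"); save("wrist1",c["img"])
M=Rn.from_quat(o["tcp_rot"][[1,2,3,0]]).as_matrix(); T=np.eye(4);T[:3,:3]=M;T[:3,3]=o["tcp_pos"]
T=T@c["tool_from_camera"]; Rc=T[:3,:3].T
np.savez("w1.npz",mtx=c["mtx"],R=Rc,t=-Rc@T[:3,3]); print(o["time_s"],o["tcp_pos"],o["finger_gap"])
```

```text
4.7167 [ 0.469  -0.0775  0.25  ] 0.0004928406748517132
```

View pics/wrist1.png

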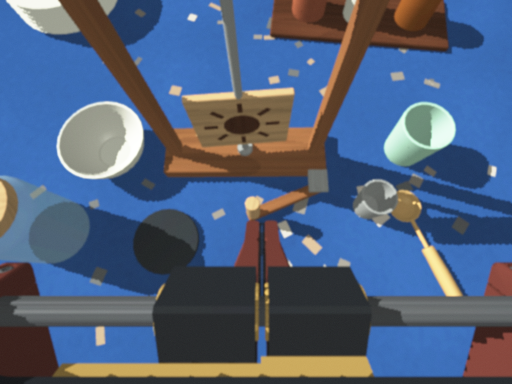

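Run:
```python
import cv2
a=cv2.imread("pics/wrist1.png")[80:235,150:345]; cv2.imwrite("pics/w1crop.png",cv2.resize(a,None,fx=4,fy=3.8,interpolation=cv2.INTER_CUBIC))
```

```text
(no output)
```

View pics/w1crop.png

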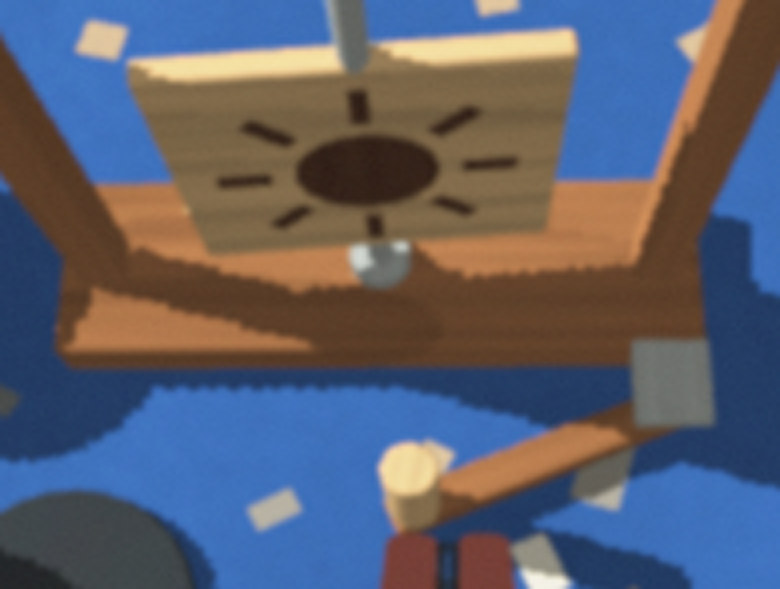

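Run:
```python
from h import *
np.set_printoptions(precision=4,suppress=True)
c=dict(np.load("w1.npz"))
S=lambda x,y:((x+.5)/4-.5+150,(y+.5)/3.8-.5+80)
l=ray(c,S(57,350),.024); r=ray(c,S(707,358),.024); lb=ray(c,S(68,367),0)
print("foot front L,R",l,r,np.linalg.norm(l-r),lb)
v=l-r; yaw=np.arctan2(-v[0],v[1]); m=(l+r)/2; print("yaw",yaw,"centre",m[:2]+.04*np.array([np.cos(yaw),np.sin(yaw)]))
a=ray(c,S(132,80),.17); b=ray(c,S(576,55),.17); t=a-b
print("tile",a,b,np.linalg.norm(t),"ang",np.arctan2(-t[0],t[1])-yaw,"mid",(a+b)/2)
print("peg",ray(c,S(411,465),.078),"hingeplate",ray(c,S(673,382),.018))
print("rod base", ray(c,S(352,66),.17))
```

```text
foot front L,R [0.5718 0.0891 0.024 ] [ 0.5951 -0.1669  0.024 ] 0.2570436803944141 [0.5725 0.0924 0.    ]
yaw 0.09066665472322753 centre [ 0.6233 -0.0353]
tile [0.61   0.0279 0.17  ] [ 0.6319 -0.0971  0.17  ] 0.12686292343229616 ang 0.08239923313622456 mid [ 0.621  -0.0346  0.17  ]
peg [ 0.5236 -0.0591  0.078 ] hingeplate [ 0.5853 -0.155   0.018 ]
rod base [ 0.6214 -0.0337  0.17  ]
```

```bash
sed -i 's/^C=.*/C=np.array([.624,-.034]); YAW=.095/' h.py
python3 - <<'E'
from rig import *
from h import *
np.set_printoptions(precision=3,suppress=True)
T=.25; Z=.045; a0=.39
def pose(th,d):
    psi=min(th,2*max(th-a0,0)); h=YAW+psi
    x=-.062-.11*np.sin(th)+d*np.cos(psi); y=-.115+.11*np.cos(th)+d*np.sin(psi)
    return W(x,y,Z),tool(h,T)
p,q=pose(a0,.045); ap=np.array([np.sin(T)*np.cos(YAW),np.sin(T)*np.sin(YAW),-np.cos(T)])
pts=[(th,.0285) for th in (.5,.65,.8,.95,1.1,1.25,1.4,1.5)]
assert all(ik(*pose(*k)) is not None for k in pts)
reach(p-.16*ap,q)
print("down",move_l(p,q,speed=.12,force_limit=10), get_obs()["tcp_pos"],p)
for k in pts:
    hit=move_l(*pose(*k),speed=.06,force_limit=14); o=get_obs(); print(k,hit,o["force"],round(o["time_s"],2))
    if hit: break
c=camera("scene"); save("s1",c["img"][140:290,110:340])
E
```

```text
down False [ 0.567 -0.053  0.046] [ 0.567 -0.053  0.045]
(0.5, 0.0285) False [ 0.048 -0.566  0.924] 7.48
(0.65, 0.0285) False [ 0.371 -0.097 -0.01 ] 7.93
(0.8, 0.0285) False [0.264 0.552 0.376] 8.38
(0.95, 0.0285) False [ 0.448  0.197 -0.081] 8.82
(1.1, 0.0285) False [ 0.493  0.186 -0.348] 9.25
(1.25, 0.0285) False [ 0.098 -0.466  0.377] 9.68
(1.4, 0.0285) False [-0.521  1.051  0.449] 10.12
(1.5, 0.0285) False [0.964 0.864 0.185] 10.46
```

View pics/s1.png

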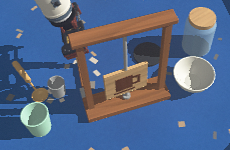

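Run:
```python
from rig import *
from h import *
np.set_printoptions(precision=3,suppress=True)
T=.25; Z=.045
def pose(th,d):
    psi=min(th,1.57); h=YAW+psi
    x=-.062-.11*np.sin(th)+d*np.cos(psi); y=-.115+.11*np.cos(th)+d*np.sin(psi)
    return W(x,y,Z),tool(h,T)
for k in((1.57,.0285),(1.67,.0285),(1.77,.0285),(1.87,.0285)):
    hit=move_l(*pose(*k),speed=.04,force_limit=7); o=get_obs(); print(k,hit,o["force"],o["tcp_pos"],pose(*k)[0],round(o["time_s"],2))
    if hit: break
pause(.3)
c=camera("side"); save("d1",cv2.resize(c["img"][85:330,200:440],None,fx=2.4,fy=2.4))
```

```text
(1.57, 0.0285) False [ 0.634 -0.283 -0.004] [ 0.461 -0.136  0.045] [ 0.461 -0.136  0.045] 10.86
(1.67, 0.0285) True [-0.6    3.579  2.476] [ 0.461 -0.138  0.045] [ 0.463 -0.147  0.045] 11.08
```

View pics/d1.png

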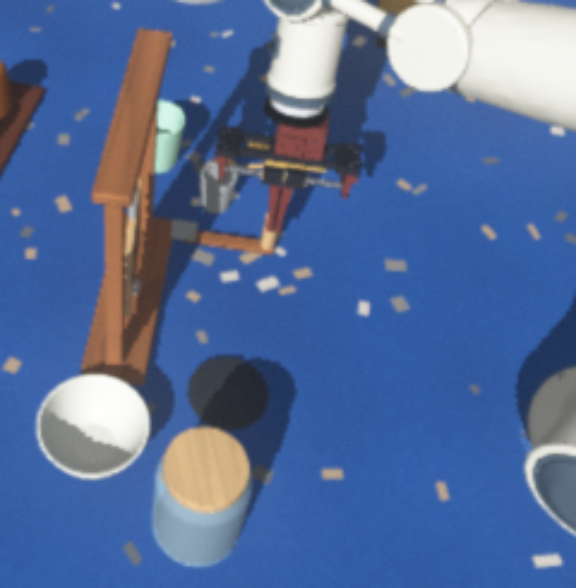

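Run:
```python
from rig import *
from h import *
np.set_printoptions(precision=3,suppress=True)
o=get_obs(); p=o["tcp_pos"]; a=Rn.from_quat(o["tcp_rot"][[1,2,3,0]]).as_matrix()[:,1]
d=W(0,.02,0)-W(0,0,0); move_l(p+d,speed=.08); move_l(p+d-.17*a,speed=.25)
t=.78; q=tool(YAW,t); a=np.array([np.sin(t)*np.cos(YAW),np.sin(t)*np.sin(YAW),-np.cos(t)])
z=.150; y=-.034
s=W(-.03,y,z); reach(s-.1*a,q); print(get_obs()["time_s"])
print("in",move_l(s,q,speed=.12,force_limit=10))
print("push",move_l(W(.007,y,z),q,speed=.04,force_limit=12)); o=get_obs(); print(o["tcp_pos"],W(.007,y,z),o["force"],o["time_s"])
c=camera("scene"); save("s2",cv2.resize(c["img"][130:290,110:340],None,fx=3.2,fy=3.2))
```

```text
Traceback (most recent call last):
rig.Unreachable: the arm cannot take that pose within its joint ranges
```

Run:
```python
from rig import *
from h import *
np.set_printoptions(precision=3,suppress=True)
for t in(.62,.7,.78):
  q=tool(YAW,t); a=np.array([np.sin(t)*np.cos(YAW),np.sin(t)*np.sin(YAW),-np.cos(t)])
  for x in(-.03,.007):
    for r in(0,.03,.06): print(t,x,r,ik(W(x,-.034,.15)-r*a,q))
    print(t,x,"up",ik(W(x,-.034,.2),q))
```

```text
0.62 -0.03 0 [-0.328 -0.508  1.944  0.265  1.142  1.107]
0.62 -0.03 0.03 [-0.347 -0.56   1.935  0.269  1.205  1.105]
0.62 -0.03 0.06 [-0.368 -0.607  1.922  0.275  1.269  1.101]
0.62 -0.03 up [-0.328 -0.507  1.855  0.256  1.227  1.132]
0.62 0.007 0 [-0.291 -0.399  1.867  0.248  1.103  1.137]
0.62 0.007 0.03 [-0.308 -0.452  1.862  0.251  1.162  1.136]
0.62 0.007 0.06 [-0.325 -0.501  1.853  0.255  1.222  1.133]
0.62 0.007 up [-0.291 -0.403  1.781  0.238  1.189  1.161]
0.7 -0.03 0 [-0.355 -0.579  2.024  0.325  1.07   1.057]
0.7 -0.03 0.03 [-0.379 -0.64   2.021  0.33   1.138  1.054]
0.7 -0.03 0.06 [-0.406 -0.695  2.014  0.338  1.207  1.049]
0.7 -0.03 up [-0.355 -0.579  1.936  0.311  1.154  1.087]
0.7 0.007 0 [-0.314 -0.466  1.948  0.305  1.023  1.088]
0.7 0.007 0.03 [-0.335 -0.527  1.95   0.308  1.086  1.086]
0.7 0.007 0.06 [-0.357 -0.584  1.946  0.313  1.15   1.084]
0.7 0.007 up [-0.314 -0.472  1.864  0.291  1.109  1.118]
0.78 -0.03 0 [-0.384 -0.647  2.103  0.395  1.002  0.997]
0.78 -0.03 0.03 [-0.414 -0.718  2.107  0.4    1.076  0.995]
0.78 -0.03 0.06 [-0.448 -0.783  2.105  0.409  1.15   0.99 ]
0.78 -0.03 up [-0.384 -0.649  2.016  0.375  1.085  1.035]
0.78 0.007 0 [-0.338 -0.529  2.028  0.373  0.945  1.028]
0.78 0.007 0.03 [-0.363 -0.6    2.036  0.376  1.012  1.028]
0.78 0.007 0.06 [-0.391 -0.666  2.039  0.381  1.082  1.025]
0.78 0.007 up [-0.338 -0.538  1.945  0.352  1.03   1.067]
```

Run:
```python
from rig import *
from h import *
np.set_printoptions(precision=3,suppress=True)
t=.74; q=tool(YAW,t); a=np.array([np.sin(t)*np.cos(YAW),np.sin(t)*np.sin(YAW),-np.cos(t)])
z=.150; y=-.034
s=W(-.03,y,z); reach(s-.06*a,q); print(get_obs()["time_s"])
print("in",move_l(s,q,speed=.12,force_limit=10))
print("push",move_l(W(.007,y,z),q,speed=.04,force_limit=12)); o=get_obs(); print(o["tcp_pos"],W(.007,y,z),o["force"],o["time_s"])
c=camera("scene"); save("s2",cv2.resize(c["img"][130:290,110:340],None,fx=3.2,fy=3.2))
```

```text
14.0917
in False
push False
[ 0.634 -0.067  0.15 ] [ 0.634 -0.067  0.15 ] [ 0.185 -0.669 -0.053] 15.8167
```

View pics/s2.png

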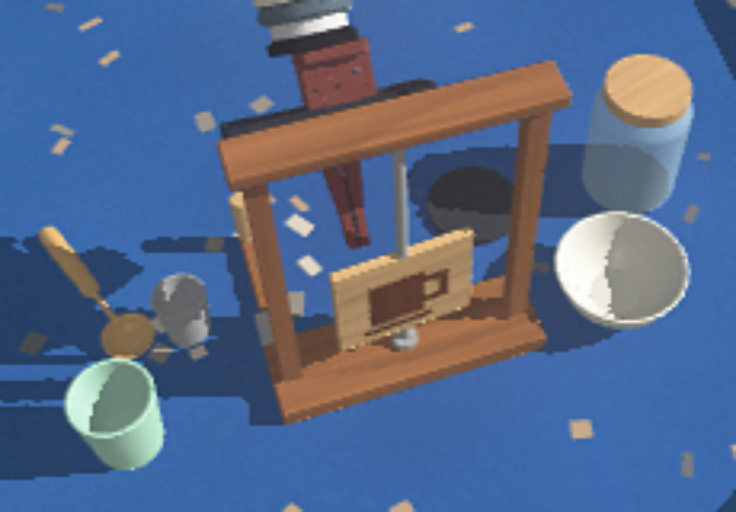

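Run:
```python
from rig import *
from h import *
np.set_printoptions(precision=3,suppress=True)
o=get_obs(); c=camera("scene"); d=camera("side")
print(o["tcp_pos"],proj(c,o["tcp_pos"]), proj(d,o["tcp_pos"]), o["finger_gap"])
save("s3",cv2.resize(c["img"][130:290,110:340],None,fx=3.2,fy=3.2))
save("d3",cv2.resize(d["img"][85:285,200:400],None,fx=3,fy=3))
print("peg",ray(c,(237/3.2+110,198/3.2+130),.078))
```

```text
[ 0.634 -0.067  0.15 ] [224.468 217.189] [254.217 169.723] 0.0006317835118547027
peg [ 0.468 -0.169  0.078]
```

View pics/s3.png

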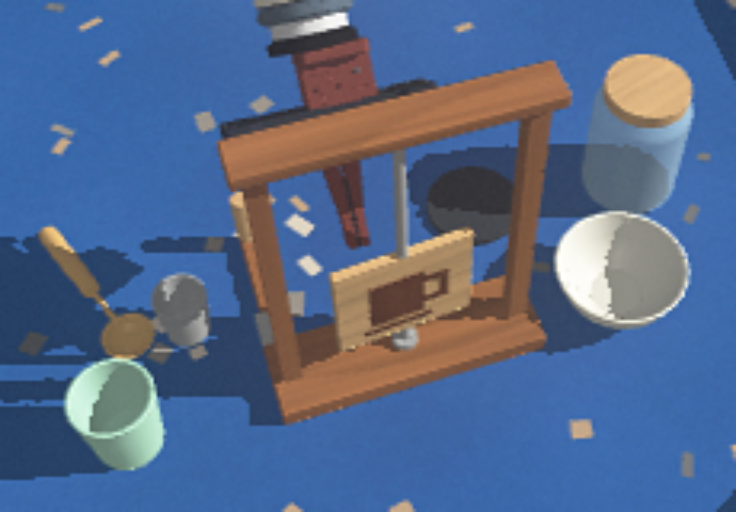

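View pics/d3.png

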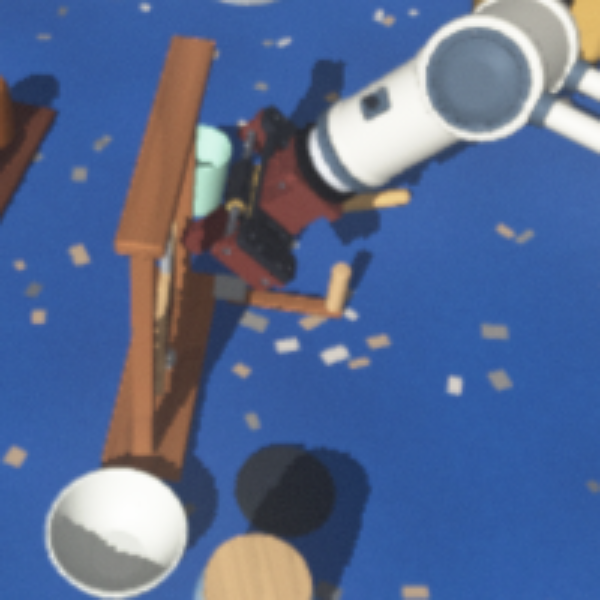

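Run:
```python
from rig import *
from h import *
np.set_printoptions(precision=3,suppress=True)
c=camera("wrist"); save("w3",c["img"]); o=get_obs()
iT=np.linalg.inv(c["tool_from_camera"])
for y in(0,-.019,-.03,-.04,-.061):
    p=iT@[0,y,0,1]; u=c["mtx"]@p[:3]; print(y,u[:2]/u[2])
s=camera("scene"); M=Rn.from_quat(o["tcp_rot"][[1,2,3,0]]).as_matrix()
for y in(0,-.019,-.03,-.04): print(y,proj(s,o["tcp_pos"]+M@[0,y,0]))
```

```text
0 [261.965 217.497]
-0.019 [261.992 228.73 ]
-0.03 [262.011 236.257]
-0.04 [262.029 243.895]
-0.061 [262.075 263.047]
0 [224.462 217.178]
-0.019 [222.978 210.59 ]
-0.03 [222.113 206.752]
-0.04 [221.323 203.248]
```

View pics/w3.png

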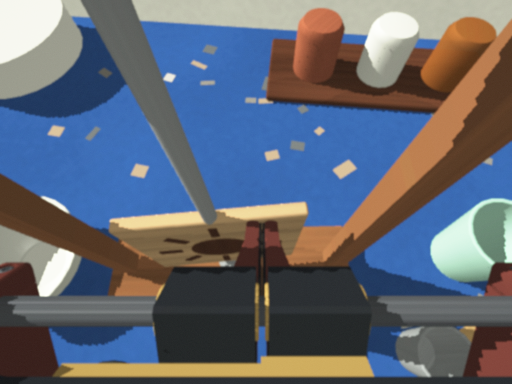

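Run:
```python
from rig import *
from h import *
np.set_printoptions(precision=4,suppress=True)
o=get_obs(); c=camera("wrist")
M=Rn.from_quat(o["tcp_rot"][[1,2,3,0]]).as_matrix(); T=np.eye(4);T[:3,:3]=M;T[:3,3]=o["tcp_pos"]
T=T@c["tool_from_camera"]; R=T[:3,:3].T; c["R"]=R; c["t"]=-R@T[:3,3]
for p in((115,235),(307,214),(110,219),(303,202),(210,220)): print(p,ray(c,p,.17))
print(proj(c,W(.0,.0,.17)),proj(c,W(-.005,-.065,.17)))
j=o["joint_pos"]; print(j, ik(o["tcp_pos"],o["tcp_rot"]))
save("w3c",cv2.resize(c["img"][180:290,80:340],None,fx=3,fy=3,interpolation=cv2.INTER_CUBIC))
s=camera("scene"); save("s3c",cv2.resize(s["img"][170:260,180:290],None,fx=6,fy=6,interpolation=cv2.INTER_CUBIC))
```

```text
(115, 235) [0.6066 0.0236 0.17  ]
(307, 214) [ 0.6323 -0.097   0.17  ]
(110, 219) [0.6167 0.0301 0.17  ]
(303, 202) [ 0.6405 -0.0941  0.17  ]
(210, 220) [ 0.6222 -0.0346  0.17  ]
[209.5954 217.2706] [310.0811 224.6603]
[-0.3264 -0.4982  1.9883  0.3376  0.9836  1.0592] [-0.3264 -0.4982  1.9883  0.3376  0.9836  1.0592]
```

View pics/w3c.png

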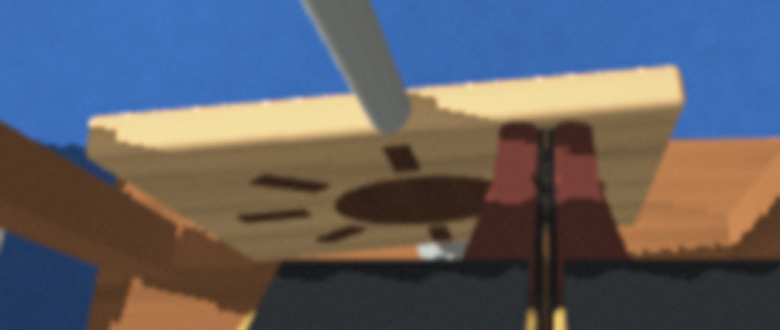

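View pics/s3c.png

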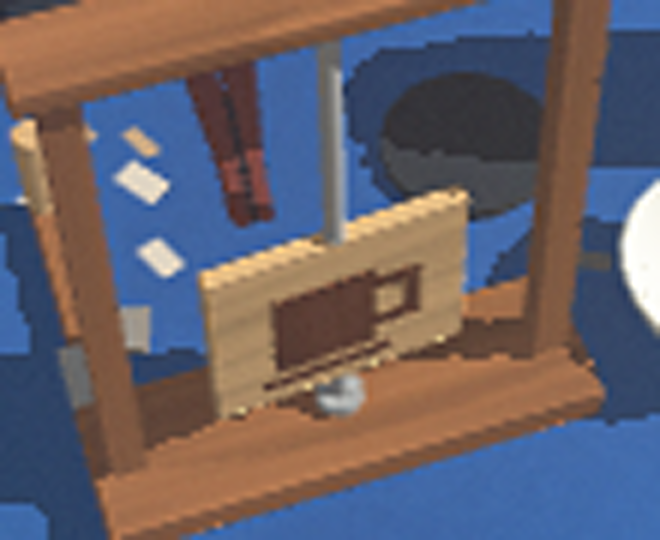

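Run:
```python
from rig import *
from h import *
np.set_printoptions(precision=4,suppress=True)
s=camera("scene"); d=camera("side"); o=get_obs()
for z in(.13,.15,.17,.19): print(z,ray(s,(222,206.2),z))
# consistency: known spots
print("tile back top corners", [ray(s,(180+x/6,170+y/6),.17) for x,y in((203,270),(467,190))])
print("tile back bottom", [ray(s,(180+x/6,170+y/6),.05) for x,y in((220,420),(462,335))])
print("foot back corners z0",[ray(s,(180+x/6,170+y/6),0) for x,y in((115,538),(605,408))], W(.04,-.13,0),W(.04,.13,0))
Md=Rn.from_quat(o["tcp_rot"][[1,2,3,0]]).as_matrix()
print(Md)
save("d3c",cv2.resize(d["img"][120:220,230:330],None,fx=6,fy=6,interpolation=cv2.INTER_CUBIC))
```

```text
0.13 [ 0.5828 -0.0662  0.13  ]
0.15 [ 0.5967 -0.0676  0.15  ]
0.17 [ 0.6105 -0.069   0.17  ]
0.19 [ 0.6244 -0.0704  0.19  ]
tile back top corners [array([ 0.6342, -0.0952,  0.17  ]), array([0.6161, 0.0301, 0.17  ])]
tile back bottom [array([ 0.6429, -0.0964,  0.05  ]), array([0.6205, 0.0304, 0.05  ])]
foot back corners z0 [array([ 0.6693, -0.1565,  0.    ]), array([0.6496, 0.1014, 0.    ])] [ 0.6762 -0.1596  0.    ] [0.6515 0.0992 0.    ]
[[ 0.0948  0.6713  0.7351]
 [-0.9955  0.0639  0.07  ]
 [ 0.     -0.7384  0.6743]]
```

View pics/d3c.png

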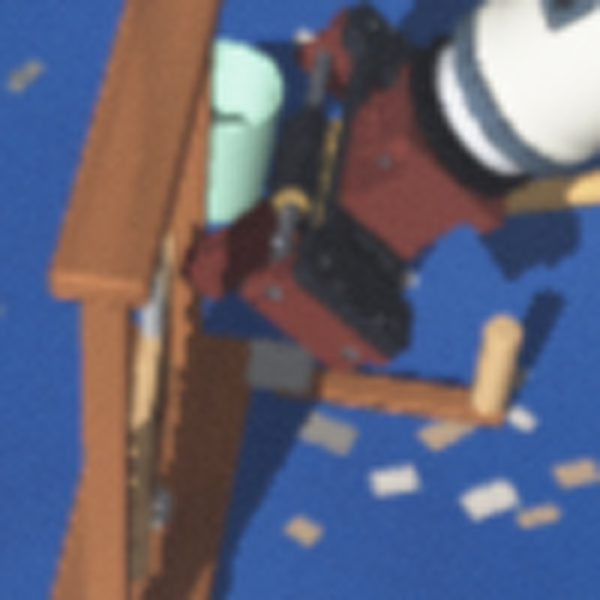

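Run:
```python
from rig import *
from h import *
np.set_printoptions(precision=4,suppress=True)
d=camera("side")
q=tool(YAW+1.57,.25); M=Rn.from_quat(q[[1,2,3,0]]).as_matrix()
for y in(0,-.02,-.04,-.08): print(y,(proj(d,np.array([.461,-.138,.045])+M@[0,y,0])-[200,85])*2.4)
print("peg top pred",(proj(d,W(-.172,-.115,.078))-[200,85])*2.4,"peg bottom",(proj(d,W(-.172,-.115,.016))-[200,85])*2.4)
o=get_obs(); M=Rn.from_quat(o["tcp_rot"][[1,2,3,0]]).as_matrix()
for y in(0,-.03,-.08,-.2): print(y,"side now 6x crop",(proj(d,o["tcp_pos"]+M@[0,y,0])-[230,120])*6)
```

```text
0 [267.5056 246.2593]
-0.02 [269.8037 234.271 ]
-0.04 [272.1489 222.0366]
-0.08 [276.9867 196.7986]
peg top pred [272.6449 215.3217] peg bottom [266.5059 244.6163]
0 side now 6x crop [145.0999 298.2837]
-0.03 side now 6x crop [186.5306 274.2255]
-0.08 side now 6x crop [258.9968 232.1455]
-0.2 side now 6x crop [452.6578 119.6895]
```

```bash
cat >> h.py <<'E'
L=.027  # physical finger tip lies this far behind the TCP along the approach axis (seen in scene+side views)
def appr(az,t): return np.array([np.sin(t)*np.cos(az),np.sin(t)*np.sin(az),-np.cos(t)])
def tipS(x,y,z,phi,t,back=0.):
    """pose (TCP,quat) for physical tip at stand x,y,z; tool yaw phi in stand, tilt t, drawn back along its axis"""
    return W(x,y,z)+(L-back)*appr(YAW+phi,t), tool(YAW+phi,t)
def rot(m,e,phi):  # tile frame: m along mug normal, e along the +y edge
    c,s=np.cos(phi),np.sin(phi); return m*c-e*s, m*s+e*c
E
cat > st1.py <<'E'
from rig import *
from h import *
np.set_printoptions(precision=3,suppress=True)
t=.7; z=.152
def P(m,e,phi,back=0): x,y=rot(m,e,phi); return tipS(x,y,z,phi,t,back)
way=[(-.014,.02,.1)]+[(-.011,.02+.014*(f-.1)/.65,f) for f in(.2,.35,.5,.65,.75)]
E
python3 - <<'E'
from st1 import *
print([ik(*P(-.04,.02,0,b)) for b in(0,.06)])
for w in way: print(w,P(*w)[0],ik(*P(*w)),ik(*P(*w,.06)))
for p in((-.012,.075),(-.02,.06),(-.05,.02),(-.02,-.045)):
  for tt in(.6,.75): print(p,tt,ik(*tipS(*p,.155,0,tt)),ik(*tipS(*p,.155,0,tt,.05)))
E
```

```text
[array([-0.207, -0.602,  2.071,  0.229,  1.007,  1.213]), array([-0.243, -0.732,  2.068,  0.237,  1.145,  1.208])]
(-0.014, 0.02, 0.1) [ 0.623 -0.014  0.131] [-0.248 -0.501  2.005  0.332  1.012  1.042] [-0.296 -0.625  2.005  0.34   1.145  1.038]
(-0.011, 0.022153846153846156, 0.2) [ 0.624 -0.011  0.131] [-0.296 -0.468  1.983  0.425  1.057  0.878] [-0.356 -0.584  1.979  0.434  1.191  0.873]
(-0.011, 0.025384615384615384, 0.35) [ 0.619 -0.008  0.131] [-0.364 -0.418  1.947  0.537  1.146  0.654] [-0.437 -0.516  1.935  0.546  1.278  0.649]
(-0.011, 0.02861538461538462, 0.5) [ 0.613 -0.007  0.131] [-0.419 -0.351  1.897  0.616  1.244  0.46 ] [-0.499 -0.431  1.875  0.623  1.373  0.454]
(-0.011, 0.03184615384615385, 0.65) [ 0.607 -0.006  0.131] [-0.461 -0.274  1.836  0.665  1.346  0.29 ] [-0.542 -0.334  1.802  0.671  1.47   0.284]
(-0.011, 0.034, 0.75) [ 0.603 -0.007  0.131] [-0.482 -0.219  1.789  0.685  1.415  0.188] [-0.562 -0.266  1.747  0.689  1.535  0.183]
(-0.012, 0.075) 0.6 [-0.033 -0.447  1.925  0.083  1.07   1.425] [-0.043 -0.539  1.915  0.084  1.171  1.424]
(-0.012, 0.075) 0.75 [-0.048 -0.573  2.069  0.124  0.905  1.389] [-0.063 -0.696  2.079  0.126  1.018  1.388]
(-0.02, 0.06) 0.6 [-0.074 -0.469  1.94   0.108  1.08   1.38 ] [-0.086 -0.56   1.929  0.11   1.183  1.379]
(-0.02, 0.06) 0.75 [-0.093 -0.597  2.084  0.161  0.92   1.334] [-0.113 -0.72   2.093  0.164  1.035  1.333]
(-0.05, 0.02) 0.6 [-0.192 -0.547  1.993  0.179  1.121  1.253] [-0.216 -0.635  1.976  0.184  1.229  1.249]
(-0.05, 0.02) 0.75 [-0.228 -0.68   2.135  0.264  0.98   1.181] [-0.264 -0.801  2.137  0.272  1.103  1.178]
(-0.02, -0.045) 0.6 [-0.321 -0.402  1.891  0.258  1.106  1.104] [-0.35  -0.488  1.88   0.263  1.208  1.101]
(-0.02, -0.045) 0.75 [-0.365 -0.515  2.03   0.377  0.965  1.001] [-0.408 -0.628  2.039  0.382  1.078  1.   ]
```

Run:
```python
from st1 import *
o=get_obs(); p=o["tcp_pos"]; a=Rn.from_quat(o["tcp_rot"][[1,2,3,0]]).as_matrix()[:,1]
move_l(p-.06*a,speed=.2)
reach(*P(-.045,.02,0,.05)); grip(.088)
print("in",move_l(*P(-.045,.02,0),speed=.12,force_limit=10))
for w in way[:3]:
    h=move_l(*P(*w),speed=.02,force_limit=14); o=get_obs(); print(w,h,o["force"],round(o["time_s"],2))
    if h: break
c=camera("scene"); save("s4",cv2.resize(c["img"][140:270,160:310],None,fx=4.5,fy=4.5))
```

```text
in False
(-0.014, 0.02, 0.1) False [ 0.285  0.307 -0.497] 20.68
(-0.011, 0.022153846153846156, 0.2) False [ 0.094 -0.417 -0.242] 20.97
(-0.011, 0.025384615384615384, 0.35) False [-1.229 -1.255  0.108] 21.39
```

View pics/s4.png

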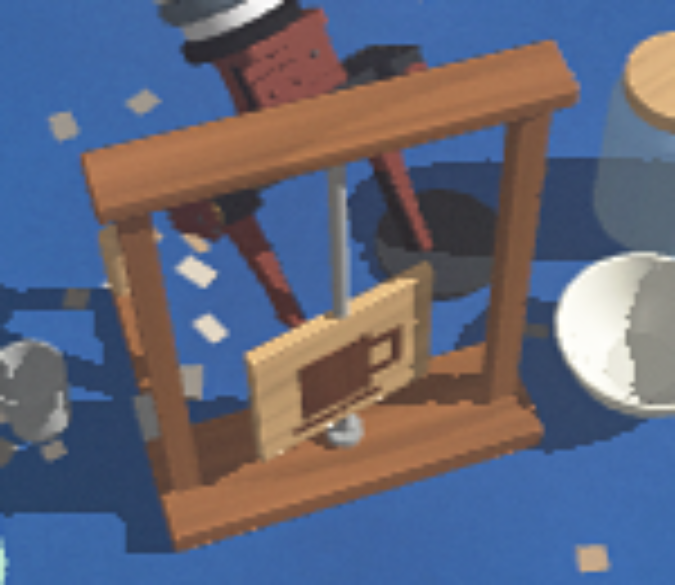

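Run:
```python
from st1 import *
for w in way[3:]:
    h=move_l(*P(*w),speed=.02,force_limit=14); o=get_obs(); print(w,h,o["force"],round(o["time_s"],2))
    if h: break
c=camera("scene"); save("s5",cv2.resize(c["img"][140:270,160:310],None,fx=4.5,fy=4.5))
```

```text
(-0.011, 0.02861538461538462, 0.5) False [-1.439 -1.986  0.112] 21.88
(-0.011, 0.03184615384615385, 0.65) False [-1.066 -3.135  0.969] 22.34
(-0.011, 0.034, 0.75) False [-2.266 -2.383  1.414] 22.71
```

View pics/s5.png

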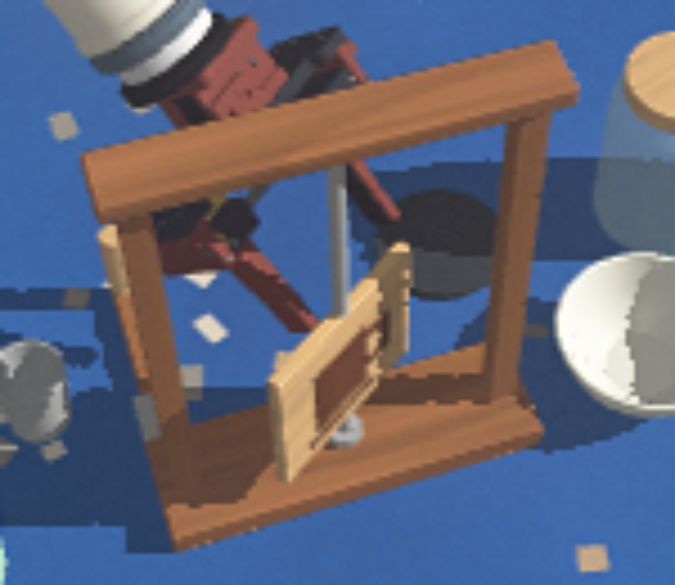

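Run:
```python
from st1 import *
c=camera("scene")
a=ray(c,(160+272/4.5-.4,140+378/4.5-.4),.17); b=ray(c,(160+402/4.5-.4,140+243/4.5-.4),.17); v=b-a
print(a,b,np.linalg.norm(v),"theta",np.arctan2(-v[0],v[1])-YAW)
move_l(*P(-.02,.034,.75),speed=.05); move_l(*P(-.02,.034,.75,.075),speed=.15)
grip(0)
reach(*tipS(-.012,.075,.158,0,.72,.055)); o=get_obs(); print(o["time_s"],o["finger_gap"])
T=np.eye(4);T[:3,:3]=Rn.from_quat(o["tcp_rot"][[1,2,3,0]]).as_matrix();T[:3,3]=o["tcp_pos"]
c=camera("wrist"); save("w6",c["img"]); T=T@c["tool_from_camera"]; c["R"]=T[:3,:3].T; c["t"]=-c["R"]@T[:3,3]
np.savez("w6.npz",mtx=c["mtx"],R=c["R"],t=c["t"])
```

```text
[ 0.664 -0.084  0.17 ] [0.584 0.012 0.17 ] 0.12492072622475311 theta 0.6037368038767774
26.2583 0.0003442628724259347
```

View pics/w6.png

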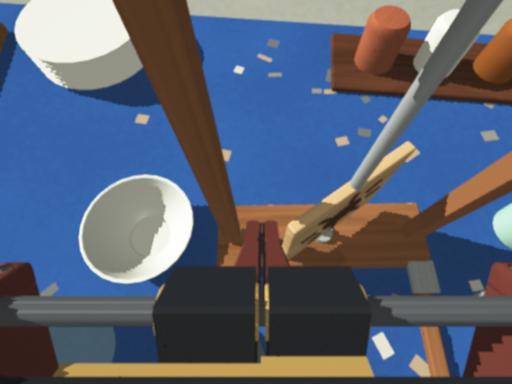

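Run:
```python
import cv2
from h import *
np.set_printoptions(precision=4,suppress=True)
c=dict(np.load("w6.npz"))
a=ray(c,(286,235),.17); b=ray(c,(406,143),.17); v=a-b; print(a,b,np.linalg.norm(v),np.arctan2(-v[0],v[1])-YAW, "rod",ray(c,(357,187),.17))
print("pred theta .6 .7 corners:",[[proj(c,W(*rot(m,e,th),.17)) for m in(-.005,.005) for e in(.065,-.065)] for th in(.6,.7)])
print("pred tip at insertion",proj(c,W(-.012,.075,.158)))
a=cv2.imread("pics/w6.png")[120:280,200:440]; cv2.imwrite("pics/w6c.png",cv2.resize(a,None,fx=3.3,fy=3.3,interpolation=cv2.INTER_CUBIC))
```

```text
[0.5778 0.019  0.17  ] [ 0.6671 -0.0772  0.17  ] 0.13128351809651626 0.653108142324876 rod [ 0.6219 -0.0344  0.17  ]
pred theta .6 .7 corners: [[array([294.5652, 234.781 ]), array([418.6253, 149.2953]), array([286.5128, 223.9753]), array([409.859 , 140.9512])], [array([300.8053, 241.3189]), array([413.0334, 143.7351]), array([291.5406, 231.1053]), array([403.6315, 136.1321])]]
pred tip at insertion [261.7309 203.9819]
```

View pics/w6c.png

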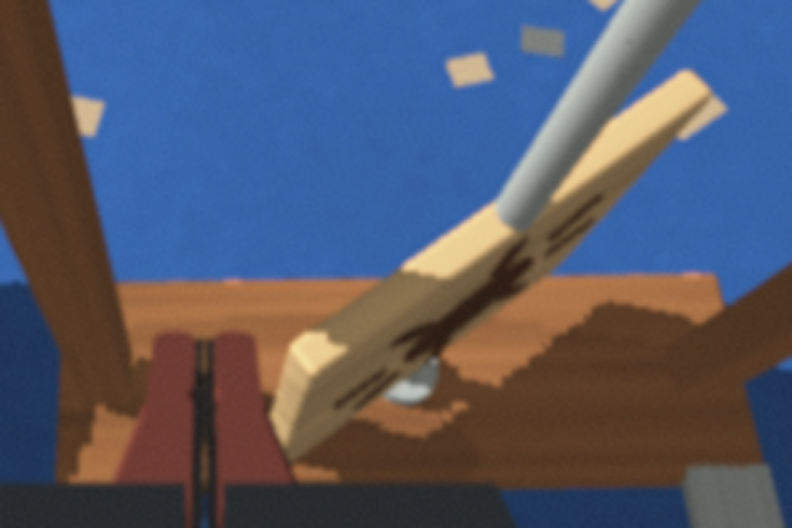

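```bash
cat > st2.py <<'E'
from rig import *
from h import *
np.set_printoptions(precision=3,suppress=True)
def sweep(th,r,z,t,extra=0.):
    half=.01/np.cos(t); lean=(.17-z)*np.tan(t)
    h=.0135*abs(np.sin(th)) + (np.cos(th)*(half+lean) if np.cos(th)>0 else -np.cos(th)*.01*np.cos(t))
    x,y=rot(.005+h-extra,r,th); return tipS(x,y,z,0,t)
way2=[(.65,.060,.159,.8),(.75,.057,.157,.78),(.9,.052,.155,.75),(1.1,.05,.153,.75),(1.3,.047,.153,.75),(1.57,.045,.153,.75),
 (1.8,.045,.153,.75),(2.05,.045,.153,.75),(2.3,.045,.153,.75),(2.55,.045,.153,.75),(2.8,.045,.153,.75),(3.0,.045,.153,.75)]
E
python3 - <<'E'
from st2 import *
ins=lambda b:tipS(-.006,.078,.160,0,.8,b)
assert all(ik(*sweep(*w)) is not None for w in way2) and ik(*ins(0)) is not None and ik(*ins(.04)) is not None
reach(*ins(.04)); print("ins",move_l(*ins(0),speed=.08,force_limit=6),get_obs()["force"])
for w in way2[:3]:
    h=move_l(*sweep(*w),speed=.03,force_limit=14); o=get_obs(); print(w,h,o["force"],round(o["time_s"],2))
    if h: break
c=camera("scene"); save("s7",cv2.resize(c["img"][140:270,160:310],None,fx=4.5,fy=4.5))
E
```

```text
ins False [0.787 0.035 0.371]
(0.65, 0.06, 0.159, 0.8) False [ 1.061 -0.396 -0.092] 27.71
(0.75, 0.057, 0.157, 0.78) False [-0.078  0.854 -0.319] 28.07
(0.9, 0.052, 0.155, 0.75) False [-5.911  6.63   3.989] 28.55
```

View pics/s7.png

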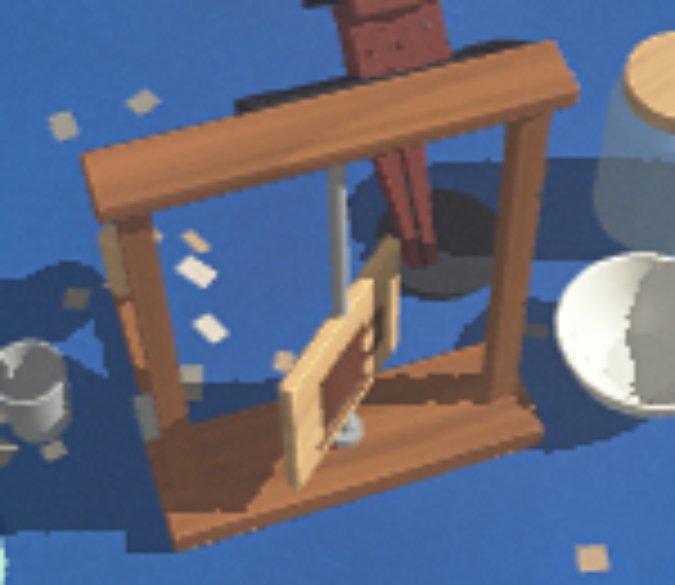

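Run:
```python
from st2 import *
print("back",move_l(*tipS(-.010,.080,.160,0,.8),speed=.06)); o=get_obs(); print(o["force"],o["tcp_pos"])
T=np.eye(4);T[:3,:3]=Rn.from_quat(o["tcp_rot"][[1,2,3,0]]).as_matrix();T[:3,3]=o["tcp_pos"]
c=camera("wrist"); save("w8",cv2.resize(c["img"][120:280,200:440],None,fx=3.3,fy=3.3,interpolation=cv2.INTER_CUBIC)); T=T@c["tool_from_camera"]; c["R"]=T[:3,:3].T; c["t"]=-c["R"]@T[:3,3]
for th in(.6,.7,.8,.9): print(th,[((proj(c,W(*rot(m,e,th),.17))-[200,120])*3.3).round() for e in(.065,-.065) for m in(.005,)])
s=camera("scene"); save("s8",cv2.resize(s["img"][140:270,160:310],None,fx=4.5,fy=4.5))
```

```text
back False
[ 0.154 -0.41   0.246] [0.626 0.047 0.141]
0.6 [array([344., 481.]), array([835., 127.])]
0.7 [array([367., 514.]), array([808., 108.])]
0.8 [array([394., 545.]), array([779.,  91.])]
0.9 [array([424., 575.]), array([749.,  76.])]
```

View pics/w8.png

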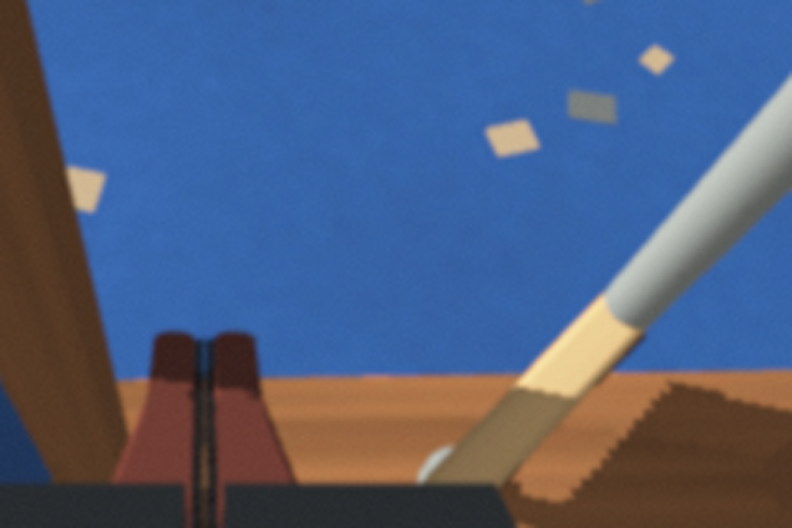

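View pics/s8.png

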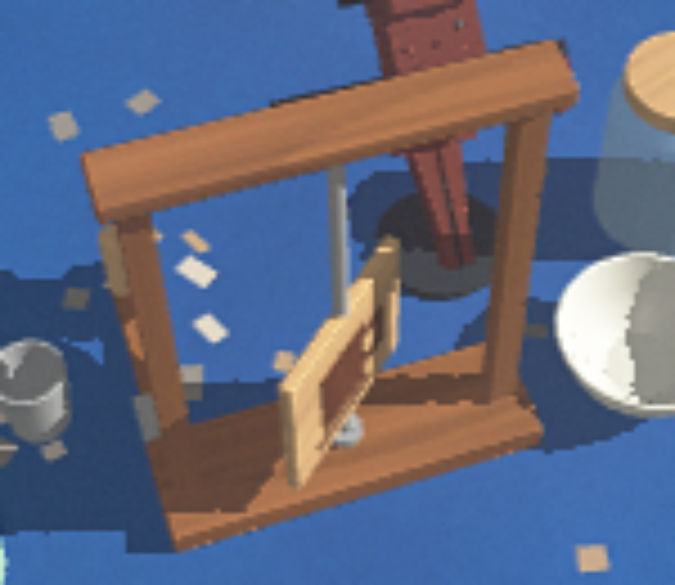

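Run:
```python
from st2 import *
for p in((-.004,.078),(-.0045,.0585)):
    h=move_l(*tipS(*p,.160,0,.8),speed=.05,force_limit=6); o=get_obs(); print(p,h,o["force"])
    if h: raise SystemExit
for w in((.85,.046,.159,.8),(.95,.046,.157,.78),(1.1,.046,.155,.75)):
    h=move_l(*sweep(*w),speed=.03,force_limit=10); o=get_obs(); print(w,h,o["force"],round(o["time_s"],2))
    if h: break
s=camera("scene"); save("s9",cv2.resize(s["img"][140:270,160:310],None,fx=4.5,fy=4.5))
```

```text
(-0.004, 0.078) False [ 0.313 -0.584 -0.423]
(-0.0045, 0.0585) False [-0.364 -0.087 -0.452]
(0.85, 0.046, 0.159, 0.8) False [ 0.59   0.222 -0.807] 30.57
(0.95, 0.046, 0.157, 0.78) False [1.044 1.599 0.984] 30.94
(1.1, 0.046, 0.155, 0.75) False [ 0.131  0.31  -0.567] 31.46
```

View pics/s9.png

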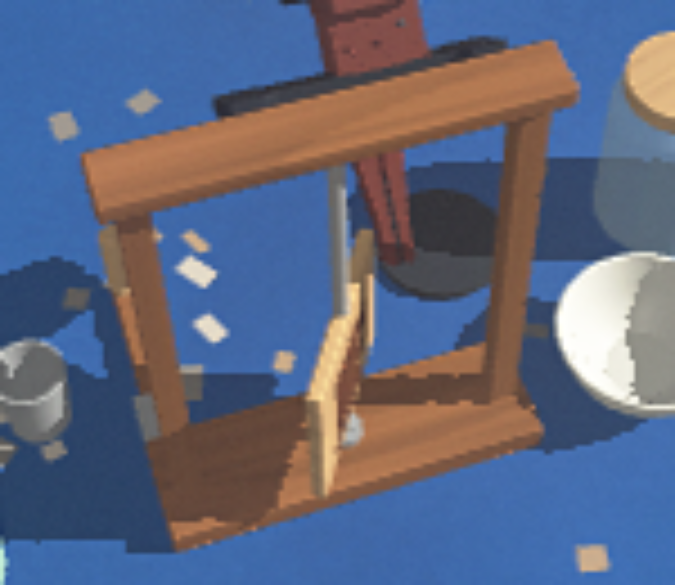

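Run:
```python
from st2 import *
for w in way2[4:]:
    h=move_l(*sweep(*w),speed=.05,force_limit=10); o=get_obs(); print(w[0],h,o["force"],round(o["time_s"],2))
    if h: break
s=camera("scene"); save("s10",cv2.resize(s["img"][140:270,160:310],None,fx=4.5,fy=4.5))
```

```text
1.3 False [ 0.292 -0.101  0.444] 31.95
1.57 False [0.401 0.552 0.092] 32.5
1.8 False [-0.254 -0.329  0.228] 32.85
2.05 False [-0.397 -0.026  0.306] 33.23
2.3 False [0.497 0.182 0.385] 33.63
2.55 False [-0.38   1.042  0.035] 34.05
2.8 False [ 0.247  0.663 -0.868] 34.48
3.0 False [-0.217  0.264  0.435] 34.87
```

View pics/s10.png

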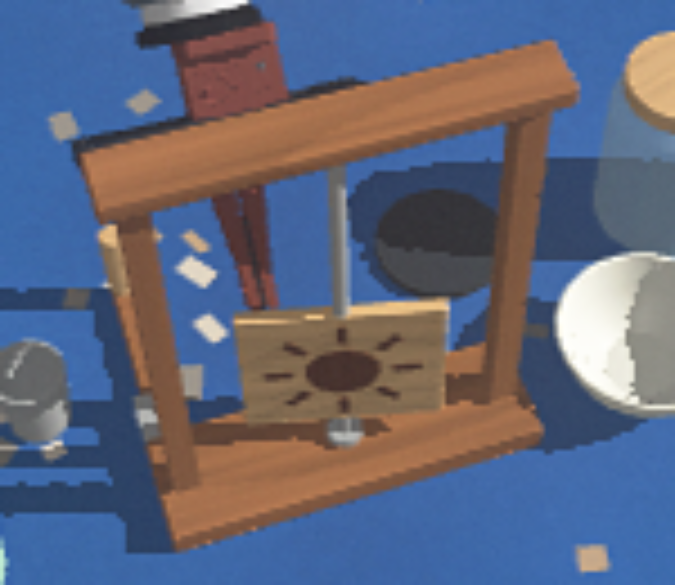

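Run:
```python
from st2 import *
for ex in(0,.003,.006,.009):
    p=sweep(3.14,.05,.153,.8,ex); h=move_l(*p,speed=.03,force_limit=8); o=get_obs(); print(ex,h,o["force"],o["tcp_pos"],p[0],round(o["time_s"],2))
    if h: break
s=camera("scene"); save("s11",cv2.resize(s["img"][140:270,160:310],None,fx=4.5,fy=4.5))
```

```text
0 False [-0.361  0.235  0.361] [ 0.636 -0.083  0.134] [ 0.636 -0.083  0.134] 35.47
0.003 False [-0.316 -1.985  0.158] [ 0.639 -0.083  0.134] [ 0.639 -0.083  0.134] 35.72
0.006 False [-10.577  -1.368   2.793] [ 0.642 -0.083  0.134] [ 0.642 -0.083  0.134] 35.97
0.009 False [-40.899  -2.711  13.692] [ 0.643 -0.083  0.134] [ 0.645 -0.082  0.134] 36.22
```

View pics/s11.png

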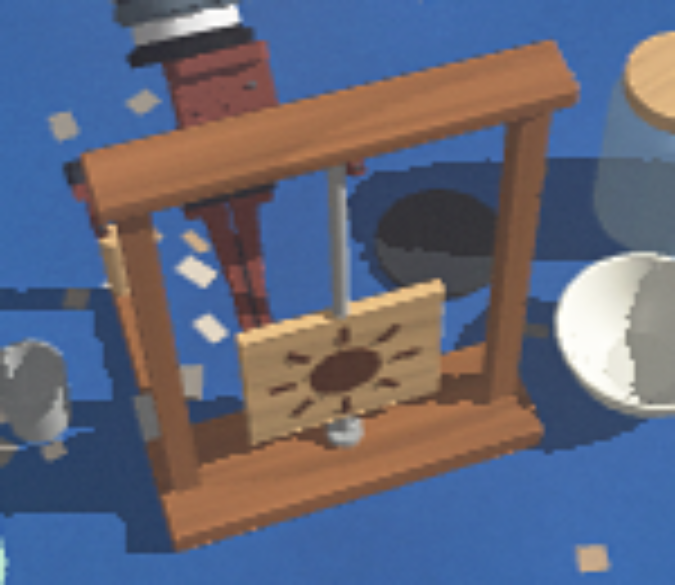

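Run:
```python
from st2 import *
move_l(*sweep(3.14,.05,.153,.8,-.012),speed=.08)
x,y=rot(.005+.007+.012,.05,3.14); 
move_l(*tipS(x,y,.153,0,.8,.06),speed=.12); o=get_obs(); print(o["force"],o["time_s"])
T=np.eye(4);T[:3,:3]=Rn.from_quat(o["tcp_rot"][[1,2,3,0]]).as_matrix();T[:3,3]=o["tcp_pos"]
c=camera("wrist"); save("w12",c["img"]); T=T@c["tool_from_camera"]; c["R"]=T[:3,:3].T; c["t"]=-c["R"]@T[:3,3]
for th in(2.8,2.9,3.0,3.1415): print(th,[proj(c,W(*rot(m,e,th),.17)).round(1) for e in(.065,-.065) for m in(.005,-.005)])
s=camera("scene"); save("s12",cv2.resize(s["img"][140:270,140:330],None,fx=4.2,fy=4.2,interpolation=cv2.INTER_CUBIC))
for th in(2.8,2.9,3.0,3.1415): print(th,[((proj(s,W(*rot(m,e,th),z))-[140,140])*4.2).round() for m,e,z in((-.005,.065,.17),(-.005,-.065,.17),(-.005,.065,.05),(-.005,-.065,.05))])
```

```text
[ 0.418  0.466 -0.131] 37.325
2.8 [array([274.4, 195.1]), array([278.4, 184.5]), array([128.4, 149.3]), array([134.6, 140.4])]
2.9 [array([277.2, 188.2]), array([279.9, 177.5]), array([125. , 155.5]), array([130.4, 146.1])]
3.0 [array([279.2, 181.2]), array([280.6, 170.7]), array([122.3, 161.9]), array([126.7, 152.1])]
3.1415 [array([280.6, 171.5]), array([280.2, 161.2]), array([119.8, 171.4]), array([122.6, 161.1])]
2.8 [array([300., 289.]), array([502., 295.]), array([313., 384.]), array([496., 390.])]
2.9 [array([301., 297.]), array([502., 287.]), array([313., 392.]), array([496., 382.])]
3.0 [array([302., 306.]), array([501., 278.]), array([314., 400.]), array([495., 374.])]
3.1415 [array([306., 317.]), array([499., 267.]), array([318., 411.]), array([493., 363.])]
```

View pics/w12.png

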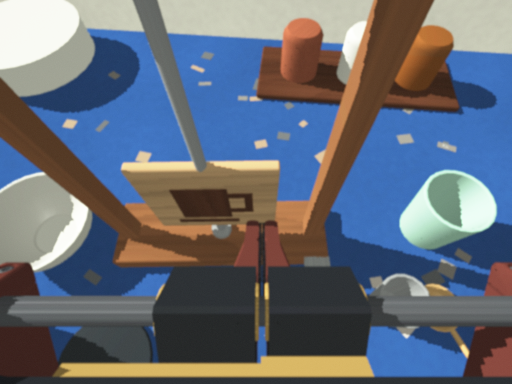

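View pics/s12.png

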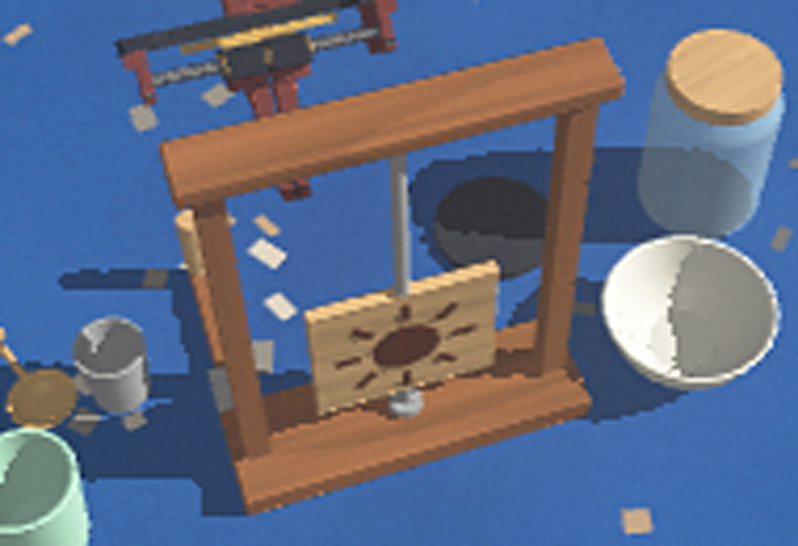

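Run:
```python
from st2 import *
o=get_obs(); p=o["tcp_pos"].copy(); p[2]+=.06; p[0]-=.02
move_l(p,speed=.15)
reach(W(-.16,.05,.28),tool(YAW,.4)); o=get_obs(); print(o["time_s"],o["force"])
d=camera("side"); save("d13",cv2.resize(d["img"][85:330,200:440],None,fx=2.4,fy=2.4))
print("expected peg top/hinge in crop",[((proj(d,W(x,y,z))-[200,85])*2.4).round() for x,y,z in((-.172,-.115,.078),(-.062,-.115,.016),(-.172,-.115,.016))])
```

```text
38.5917 [ 0.341 -0.324 -0.633]
expected peg top/hinge in crop [array([273., 215.]), array([188., 232.]), array([267., 245.])]
```

View pics/d13.png

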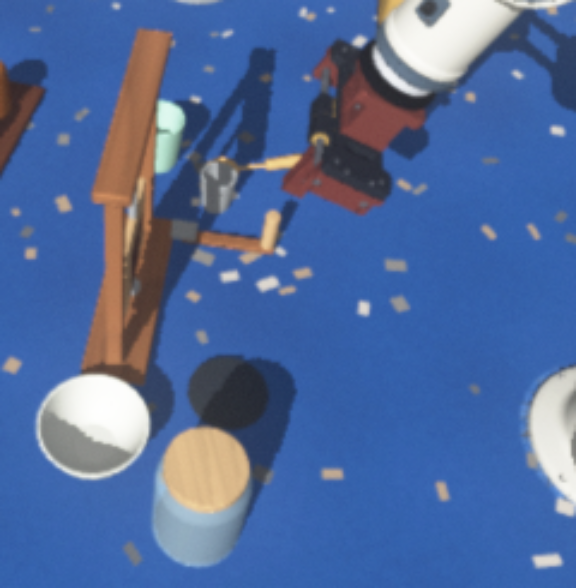

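```bash
python3 -c "
from rig import *
close_job(); print(get_obs()['time_s'])"
```

```text
the job is handed in; nothing more can be done
the job is handed in; nothing more can be done
```

I handed the job in at about 39 s of the 64 s allowed: the leg is out at its stop and the tile is turned mug side to the front. The report gives no verdict, so what follows rests on my own checks.

**What I did**
- **Leg:** I pushed the peg round with the shut fingers until it met the end stop.
- **Tile, first part:** I turned it to about 0.6 rad with one finger of the open gripper pushing its front right side back.
- **Tile, rest:** I swept the other edge round with the shut fingers on the mug side until it met its stop.

**Last checks**
- **Leg:** In the side view the peg top is at crop pixel (272, 214). The leg fully out predicts (273, 215).
- **Tile:** Its corners in the scene view match a turn of pi to within about 4 crop pixels (about 1 image pixel). The wrist view shows the mug towards the robot.
- **Bystanders:** They look unmoved in the views.
- **Robot:** It was clear of everything, with about 0.8 N of force reading.

**What failed or disagreed**
- **Fingertips:** They appeared about 27 mm short of the stated TCP in the scene and side views. The first push on the tile passed above it without touching; I corrected for this afterwards.
- **Second sweep:** The first try pressed on the tile's end face with about 10 N, so I backed off and came in again further behind it.
- **Force at the end:** The final push into the tile stop peaked at about 43 N at the wrist, because the 8 N limit did not trip. I took this to be the fingers on the tile rather than the gripper body, but I did not confirm it.
- **Stand position:** The camera views disagreed by up to 9 mm on the stand's pose. I used a value between them.

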